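# Tip a tray of brass plugs into a feed channel and close the keeper

## Robot

A 7-joint arm with a two-finger parallel gripper is mounted at the origin on the work surface. World frame = base frame: x ahead of the robot, y to its left, z up, the work surface at z = 0. Lengths are in mm, angles in rad, forces in N, time in s.
With the tool pointing down it reaches from about 425 to 875 mm from the base axis. Payload 8.4 kg.
Tool frame: the origin (TCP) lies at the very end of the fingers, on their centre line; the grasp point (between the pads) lies 19 mm behind it; z points along the fingers, y is the line along which they close (so a half turn about z gives the same grasp; the last joint's range is limited). The gripper opens to 85 mm and grips with 20 to 120 N. Pads are 22 mm wide; open, the fingers measure 114 mm over their backs; the gripper's body (76 mm by 85 mm) begins 54 mm behind the grasp point. The pads swing forward as they close: fully open they stand 13 mm farther back than shut.
Start: joints at [1.075, 0.333, 0.04, 1.465, -0.013, 1.343, -0.059], TCP at [251.18, -599.477, 231.308] pointing down, gripper open.
Joint ranges: [-2.58, 2.58], [-0.38, 2.09], [-1.3, 1.39], [0.25, 2.4], [-1.5, 4.64], [0.08, 2.09], [-2.65, 2.65]. Speed limits (rad/s): [2.22, 2.22, 2.79, 2.79, 3.14, 3.14, 3.14].

## Interface

Orientations are given as a rotation vector (axis times angle).
In Python, from rig import bot gives the robot as it stands.
- The arm moves only by the shell command python3 -m pendant 'ROWS'. ROWS is JSON, a list of rows, each a list of 7 numbers: the closure, from 0 (fully open) to 1 (shut), then the shift along the tool's x, y, z in m, then the turn, a rotation vector about the tool's x, y, z in degrees. A call has 1 to 8 rows; each row is the pose to reach, as a shift and turn from the pose commanded when the call began, along the tool's axes at that moment; what a row does not reach only later rows make up. A row lasts 1/10 s, in which the tool goes at most 50 mm and 8.59 degrees, less where a joint would pass 70% of its speed; a pose out of reach is approached as far as the arm can. A call with a gripper value outside its range is refused whole. The fingers move at their own pace and stop on an object; the grip force is fixed at half the most. Time passes only in rows, so rows that repeat a pose let the fingers close. It gives the time, the measured TCP pose, the force, the opening and the grip force at its end, in the units of the state.
- bot.get_obs(): the state, without advancing time (a new reading comes with each control period).
- bot.camera(name): name is "scene" or "top"; returns the picture (420x560x3 uint8, blue, green, red); there is no depth.
- bot.camera_model(name): a dict with "K" (3x3 intrinsics, pixels), "T" (4x4, takes a point from camera to world coordinates). Camera axes: x right, y down, z forward; pixel columns grow to the right and rows downward; lengths in mm; the calibration is good to about 2 mm. A picture is of the moment at which its call begins. camera_model takes no time and is no camera call.
- bot.close_job(): hands the job in; it is judged then, once.
The state is a dict: "clock": time; "joint_pos": joint angles; "joint_vel": joint speeds; "tau": joint torques, N m; "eef_pos": TCP position; "tool_rot": TCP orientation; "force": force on the tool from outside, world axes, zero at the start; "wrist_torque": the same for the moment, N m; "grip_width": opening from 0.0 (shut) to 1.0 (fully open); "finger_force": force on a finger pad.
Only numpy, scipy, OpenCV 4.12 (cv2) and the standard library are available. Lean on these libraries where they do the work, as an engineer would, in place of code of your own. Each camera call takes 0.05 s, during which the arm holds its last target. There are 200 camera calls.

## Task

Without touching the three brass plugs with the fingers or spilling them, carry their tray by its bail onto the fixture's ledge, set it down flat alongside the guide rail with its open end at the mouth of the V-groove channel, and let go. Then take the bar at its tail, tip the tray up about its open end, which stays on the ledge, until all three plugs have slid in single file fully down the channel, and lower the empty tray flat onto the ledge again and let go. Last, swing the slotted keeper strap across the channel until its slot is fully home round the second bolt; leave everything else on the table alone.

Things in the scene. Friction and masses are not known exactly. Their poses are not given: they have to be found in the camera images.
- fixture: feed fixture bolted to the table on a dark base plate 110 x 420 x 12 mm. Origin: on the table under the channel's mouth; z up, y along the fixture (the plugs travel to -y), x across, towards the guide rail. It carries the ledge (y -10 to 190) and, from y = -10 towards -y, the channel
- ledge_end (a point): fixture (0, 0, 100) mm, on top of the flat ledge, 70 mm wide (x -35 to 35; steel, its first 40 mm a flush white plastic pad 58 wide): here the middle of the tray's open end belongs (1 to 2 mm short of it is good), with the tray's y along the fixture's y
- guide_rail (a point): fixture (29, 90, 109) mm, on the inner face of the guide rail along the ledge's +x side; the rail rises 18 mm above the ledge, then a lip flares outwards up to z = 127. A tray in place has 3 mm between its side and the rail
- channel: V groove of white slippery plastic, down which the plugs slide by themselves, fixed, sloping 0.32 rad down to -y. Origin: bottom line of the V at its mouth, at (0, -10, 90.5) mm of the fixture; y along the groove, z square to it. Flanks at 30 degrees to the level, 36 mm wide, 200 long; end stop face at y = -197. Plugs lying home have centres at x = 0, z = 18, y = about -166, -104, -42
- tray: plain aluminium chute tray, 0.3 kg, with three plugs in a row. Origin: centre of its underside; z up, y along it: open end (no wall) at y = -100, tail wall at y = 100. 52 mm wide, floor 4 thick, walls 4 thick and 28 high; over its middle a bail, 88 high. Plugs begin to slide at a slope of 0.2 to 0.3 rad; 0.6 rad empties it
- tray_mouth (a point): middle of the lower edge of the tray's open end, tray (0, -100, 0) mm
- tray_bail (a point): middle of the bail's cross-bar, tray (0, 0, 77) mm: a flat bar 52 mm along x, 14 thick along y, 22 high; grip it across its 14 mm with the fingers closing along the tray's y. The plugs' tops lie 41 mm below this point
- tail_bar (a point): middle of the tail bar, tray (0, 138, 40) mm: a round bar 12 mm thick, 72 long along the tray's x, 32 mm clear of the tail wall; held by the fingers closing along the tray's y, it can turn between them
- plug1: brass plug 1, one of three alike: a hollow round-ended roll, 32 mm diameter, 62 long over its domed ends, about 0.15 kg. Origin at its centre, y along its axis. In the tray its centre is 20 mm above the tray's underside
- plug2: brass plug 2, one of three alike: a hollow round-ended roll, 32 mm diameter, 62 long over its domed ends, about 0.15 kg. Origin at its centre, y along its axis. In the tray its centre is 20 mm above the tray's underside
- plug3: brass plug 3, one of three alike: a hollow round-ended roll, 32 mm diameter, 62 long over its domed ends, about 0.15 kg. Origin at its centre, y along its axis. In the tray its centre is 20 mm above the tray's underside
- strap (a joint): angle of the steel keeper strap about its upright loose bolt at (-45, -75) mm of the fixture. 0 = pointing to the fixture's -y; grows counter-clockwise from above; 1.571 = its stop, across the channel, slot round the second bolt. Starts at 0 to 0.45, stays where left, needs about 1 N at the knob. Strap 22 wide, 6 thick, top at z = 126; slot 90 mm from the loose bolt
- strap_knob (a point): grip height of the strap's upright round knob (14 mm diameter, 50 high, from z = 126 to 176 mm), 120 mm from the loose bolt; this point is at z = 157
- second_bolt (a point): top of the fixed second bolt, at (45, -75, 133) mm of the fixture
- brass_round: bystander, to be left alone: brass round stock, 70 mm diameter, 45 high; origin on its underside
- mallet: bystander, to be left alone: hammer; origin on its underside
- spanner: bystander, to be left alone: steel spanner; origin on its underside
- parallel: bystander, to be left alone: flat steel bar 30 x 140 x 16 mm; origin on its underside
- step_block: bystander, to be left alone: dark stepped clamping block 50 x 40 x 60 mm; origin on its underside
- chip_cup: bystander, to be left alone: grey plastic cup, 80 mm diameter, 75 high; origin on its underside
Things that resemble listed ones, but are neither listed nor needed, are in the scene too. What is shaped like the plug3 but turquoise is not meant.

How it is judged:
By the outcome, as a careful person would: the job done as asked, in the order asked, and still so for the second after the job is handed in, with the robot touching nothing.
It also fails if it takes over 72 s, if anything falls off the work surface, if the arm or the gripper's body presses on something with over 40 N, if the wrist force passes 120 N, or if a joint passes its speed limit or range.

## Working session

There is one attempt and no reset: what is moved stays moved. The work goes in short steps, Python scripts to look and compute and a shell command to move; the robot and the scene stay as the last step left them, time stands still between calls to the robot, and variables do not carry over. Pictures are saved under pics/ and viewed, at most 10 in all, crops included, and the job is handed in when it is done.

```bash
mkdir -p pics; ls; python3 - <<'E'
from rig import bot
import cv2,numpy as np
for n in("scene","top"):
    im=bot.camera(n); cv2.imwrite(f"pics/{n}0.png",im)
    m=bot.camera_model(n); print(n,np.round(m["K"],1).tolist(),np.round(m["T"],3).tolist())
o=bot.get_obs(); print({k:np.round(v,3).tolist() for k,v in o.items()})
E
```

```text
pics
scene [[464.9, 0.0, 279.7], [0.0, 464.9, 216.6], [0.0, 0.0, 1.0]] [[-0.568, 0.617, -0.544, 1185.028], [0.823, 0.424, -0.378, 488.51], [-0.003, -0.663, -0.749, 1105.664], [0.0, 0.0, 0.0, 1.0]]
top [[505.5, 0.0, 281.6], [0.0, 505.5, 211.1], [0.0, 0.0, 1.0]] [[-0.008, -0.985, 0.17, 252.43], [-1.0, 0.007, -0.008, 6.181], [0.006, -0.17, -0.985, 1296.77], [0.0, 0.0, 0.0, 1.0]]
{'clock': 0.1, 'joint_pos': [1.075, 0.334, 0.04, 1.466, -0.013, 1.343, -0.058], 'joint_vel': [0.001, 0.001, -0.001, -0.002, 0.0, -0.0, 0.001], 'tau': [0.004, -66.002, 1.37, -40.647, 0.017, 0.009, 0.0], 'eef_pos': [251.021, -599.14, 230.513], 'tool_rot': [-3.079, -0.619, 0.001], 'force': [-0.014, 1.022, -0.297], 'wrist_torque': [-0.002, 0.017, 0.062], 'finger_force': 0.0, 'grip_width': 1.0}
```

View pics/top0.png

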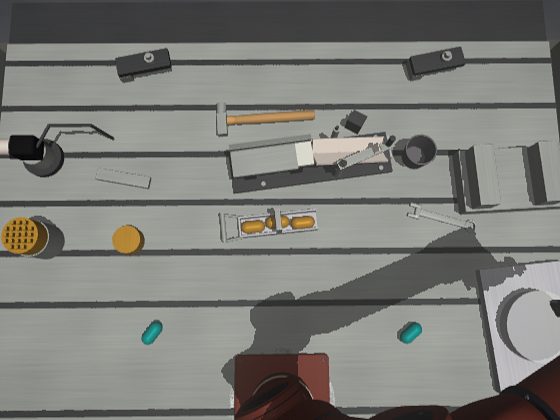

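View pics/scene0.png

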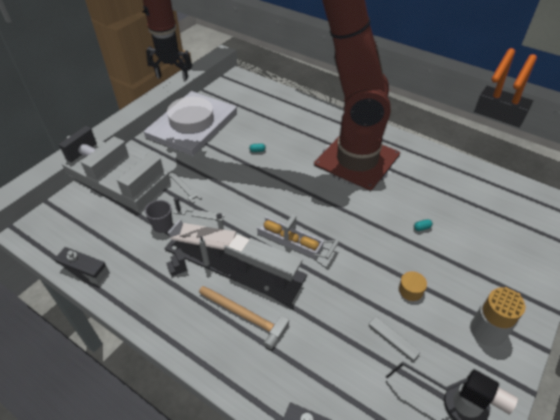

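```bash
python3 - <<'E'
import cv2
a=cv2.imread("pics/top0.png")[95:250,205:445]
cv2.imwrite("pics/crop_top.png",cv2.resize(a,None,fx=3.3,fy=3.3,interpolation=cv2.INTER_CUBIC))
b=cv2.imread("pics/scene0.png")[170:310,140:350]
cv2.imwrite("pics/crop_sc.png",cv2.resize(b,None,fx=3.8,fy=3.8,interpolation=cv2.INTER_CUBIC))
E
```

```text
(no output)
```

View pics/crop_top.png

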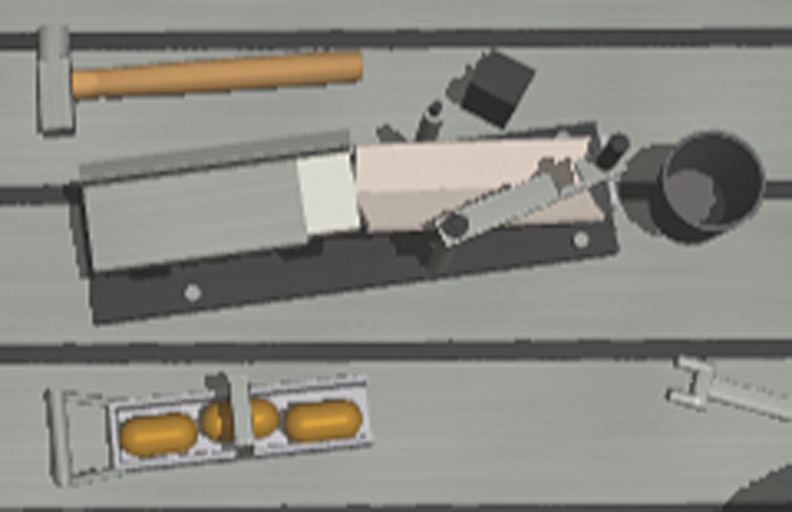

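View pics/crop_sc.png

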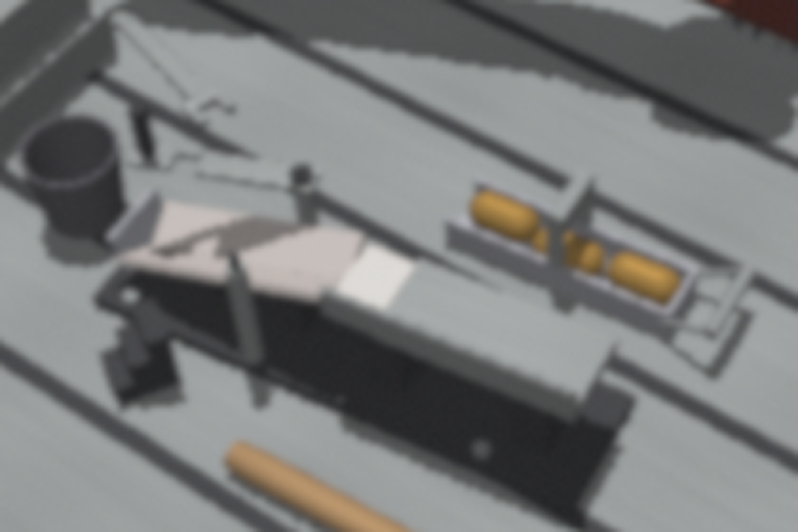

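```bash
cat > h.py <<'E'
import numpy as np,cv2
from rig import bot
def ray(n,p,z):
    m=bot.camera_model(n);K=np.array(m["K"]);T=np.array(m["T"])
    P=np.atleast_2d(np.array(p,float)); d=np.c_[P,np.ones(len(P))]@np.linalg.inv(K).T@T[:3,:3].T
    o=T[:3,3]; return (o+d*((z-o[2])/d[:,2])[:,None])
def proj(n,X):
    m=bot.camera_model(n);K=np.array(m["K"]);T=np.linalg.inv(np.array(m["T"]))
    c=np.atleast_2d(X)@T[:3,:3].T+T[:3,3]; q=c@K.T; return q[:,:2]/q[:,2:]
def ct(p): return (np.array(p,float)+.5)/3.3-.5+[205,95]
def cs(p): return (np.array(p,float)+.5)/3.8-.5+[140,170]
E
python3 - <<'E'
from h import *
np.set_printoptions(precision=1,suppress=True)
im=cv2.imread("pics/top0.png")
# pad mask
m=((im.min(2)>200)).astype(np.uint8); m[:, :290]=0;m[:,325:]=0;m[:135]=0;m[175:]=0
c=max(cv2.findContours(m,0,1)[0],key=cv2.contourArea)
print("pad px",cv2.minAreaRect(c),cv2.moments(m,True)['m10']/m.sum(),cv2.moments(m,True)['m01']/m.sum())
M=cv2.moments(m,True); print("pad centre",ray("top",[M['m10']/M['m00'],M['m01']/M['m00']],100))
R=ray("top",c.reshape(-1,2),100)[:,:2].astype(np.float32); r=cv2.minAreaRect(R);print("pad rect",r,cv2.boxPoints(r))
def show(n,ps,z,f=ct,cam="top"): print(n,ray(cam,f(ps),z).round(1).tolist())
show("pad corners",[(297,158),(350,153),(361,232),(309,243)],100)
show("ledge TL,BL,BR",[(82,184),(92,271),(309,243)],100)
show("base BL,BR,TR",[(94,323),(617,250),(597,123)],12)
show("bail bar ends top z88",[(240,375),(245,455)],88)
show("tray open corners z28",[(367,376),(374,443)],28)
show("tray tail corners z28",[(108,402),(115,470)],28)
show("tailbar z46",[(57,391),(67,485)],46)
show("bolt2 top z133",[(435,106)],133)
show("loose bolt z130",[(453,225)],130)
show("knob top z176",[(615,143)],176)
# plugs
hsv=cv2.cvtColor(im,cv2.COLOR_BGR2HSV)
m=cv2.inRange(hsv,(8,120,60),(30,255,255)); m[:200]=0;m[245:]=0;m[:,:235]=0;m[:,325:]=0
for c in cv2.findContours(m,0,1)[0]:
    if cv2.contourArea(c)>20: (x,y),_,_=r=cv2.minAreaRect(c); print("plug",r,ray("top",[x,y],22))
# scene
show("S pad corners",[(370,243),(414,263),(383,307),(335,292)],100,cs,"scene")
show("S bail bar ends",[(550,235),(590,180)],88,cs,"scene")
show("S tailbar",[(713,370),(750,272)],46,cs,"scene")
show("S knob top",[(140,112)],176,cs,"scene"); show("S loose bolt",[(303,172)],130,cs,"scene"); show("S bolt2",[(233,258)],133,cs,"scene")
E
```

```text
pad px ((304.2099914550781, 152.96998596191406), (21.21320343017578, 15.980613708496094), 81.8698959350586) 304.02694610778445 153.00898203592814
pad centre [[603.2 -59.3 100. ]]
pad rect ((603.3723754882812, -59.78901672363281), (53.47347640991211, 39.28688049316406), 7.125765800476074) [[574.4 -43.6]
 [579.3 -82.6]
 [632.3 -76. ]
 [627.5 -37. ]]
pad corners [[630.0, -36.7, 100.0], [633.7, -76.3, 100.0], [572.8, -83.3, 100.0], [564.7, -44.7, 100.0]]
ledge TL,BL,BR [[610.9, 123.4, 100.0], [544.5, 115.4, 100.0], [564.7, -44.7, 100.0]]
base BL,BR,TR [[524.0, 121.5, 12.0], [580.4, -292.9, 12.0], [685.6, -281.6, 12.0]]
bail bar ends top z88 [[468.1, 6.9, 88.0], [408.8, 3.7, 88.0]]
tray open corners z28 [[477.3, -91.2, 28.0], [425.1, -95.5, 28.0]]
tray tail corners z28 [[458.4, 108.7, 28.0], [405.7, 103.0, 28.0]]
tailbar z46 [[464.2, 146.1, 46.0], [392.4, 137.7, 46.0]]
bolt2 top z133 [[658.4, -136.7, 133.0]]
loose bolt z130 [[569.6, -147.7, 130.0]]
knob top z176 [[615.6, -256.8, 176.0]]
plug ((252.52438354492188, 226.21949768066406), (11.153585433959961, 23.301055908203125), 83.6598129272461) [[433.9  70.5  22. ]]
plug ((270.5, 222.0), (10.0, 9.0), 90.0) [[444.5  24.7  22. ]]
plug ((302.4405822753906, 221.90594482421875), (11.442928314208984, 23.18436622619629), 84.2894058227539) [[444.2 -56.7  22. ]]
plug ((285.0, 221.0), (10.0, 8.0), 90.0) [[446.8 -12.3  22. ]]
S pad corners [[574.0, -82.3, 100.0], [570.7, -44.2, 100.0], [615.4, -38.1, 100.0], [624.2, -74.9, 100.0]]
S bail bar ends [[484.4, 17.2, 88.0], [421.6, 11.6, 88.0]]
S tailbar [[493.9, 168.0, 46.0], [399.2, 144.5, 46.0]]
S knob top [[617.7, -253.5, 176.0]]
S loose bolt [[566.7, -148.2, 130.0]]
S bolt2 [[659.8, -135.0, 133.0]]
```

Candidates:
- **Tray:** the plug tray is at top (270,224). The similar pieces are the two turquoise rolls at (152,332) and (411,333) and the brass rounds at (128,239) and (20,236). I choose the tray holding the brass rolls.
- **Strap:** loose bolt at (342,163), knob at (390,140).
- **Second bolt:** (336,127).
- **Rail:** on the ledge's far side (+x).

The crop confirms the tray's open end faces −y, the same way as the channel.

```bash
cat >> h.py <<'E'
from scipy.spatial.transform import Rotation as Ro
np.set_printoptions(precision=4,suppress=True)
FO=np.array([604.3,-68.7]);FY=7.3
def F(x,y): a=np.radians(FY); return FO+[x*np.cos(a)-y*np.sin(a),x*np.sin(a)+y*np.cos(a)]
def go(*T):  # x,y,z(TCP), tool-x heading deg, tilt deg about tool x
    o=bot.get_obs();p0=np.array(o["eef_pos"]);R0=Ro.from_rotvec(o["tool_rot"])
    print("t",round(o["clock"],2),"at",p0.round(1),"F",np.round(o["force"],1),"w",round(o["grip_width"],3),"ff",round(o["finger_force"],1))
    for x,y,z,h,t in T:
        R=Ro.from_euler("z",h,degrees=True)*Ro.from_euler("x",180,degrees=True)*Ro.from_euler("x",t,degrees=True)
        print((R0.inv().apply(np.array([x,y,z])-p0)/1000).round(4),np.degrees((R0.inv()*R).as_rotvec()).round(2))
E
python3 -c "
from h import *
go((480,-280,230,5.6,0),(441.6,6.2,150,5.6,0),(441.6,6.2,60,5.6,0))"
```

```text
t 0.1 at [ 251.  -599.1  230.5] F [-0.   1.  -0.3] w 1.0 ff 0.0
[ 0.3345 -0.2058  0.0008] [-0.08  0.02 17.14]
[ 0.4097 -0.4845  0.0812] [-0.08  0.02 17.14]
[ 0.4097 -0.4844  0.1712] [-0.08  0.02 17.14]
```

```bash
python3 -m pendant '[[0.4,0.3345,-0.2058,0.001,0,0,17.1],[0.4,0.3345,-0.2058,0.001,0,0,17.1],[0.4,0.3345,-0.2058,0.001,0,0,17.1],[0.4,0.3345,-0.2058,0.001,0,0,17.1],[0.4,0.3345,-0.2058,0.001,0,0,17.1],[0.4,0.3345,-0.2058,0.001,0,0,17.1],[0.4,0.3345,-0.2058,0.001,0,0,17.1],[0.4,0.3345,-0.2058,0.001,0,0,17.1]]'; python3 -c "
from h import *
go((441.6,6.2,150,5.6,0),(441.6,6.2,60,5.6,0))"
```

```text
clock: 0.9
eef_pos: [481.2, -277.9, 230.2]
tool_rot: [-3.137, -0.156, 0.0]
force: [0.4, -0.5, -0.4]
grip_width: 0.601
finger_force: 0.0
t 0.9 at [ 481.2 -277.9  230.2] F [ 0.4 -0.5 -0.4] w 0.601 ff 0.0
[-0.0112 -0.2866  0.0803] [-0.02  0.    0.09]
[-0.0112 -0.2866  0.1703] [-0.02  0.    0.09]
```

```bash
python3 -m pendant '[[0.4,-0.0112,-0.2866,0.08,0,0,0],[0.4,-0.0112,-0.2866,0.08,0,0,0],[0.4,-0.0112,-0.2866,0.08,0,0,0],[0.4,-0.0112,-0.2866,0.08,0,0,0],[0.4,-0.0112,-0.2866,0.08,0,0,0],[0.4,-0.0112,-0.2866,0.08,0,0,0],[0.4,-0.0112,-0.2866,0.08,0,0,0],[0.4,-0.0112,-0.2866,0.08,0,0,0]]'; python3 -c "
from h import *
go((441.6,6.2,60,5.6,0))
im=bot.camera('scene');cv2.imwrite('pics/s1.png',cv2.resize(im[120:320,180:420],None,fx=3,fy=3,interpolation=2))"
```

```text
clock: 1.7
eef_pos: [440.4, 4.5, 150.0]
tool_rot: [3.137, 0.158, -0.001]
force: [0.1, -1.1, -0.2]
grip_width: 0.603
finger_force: 0.0
t 1.7 at [440.4   4.5 150. ] F [ 0.1 -1.1 -0.2] w 0.603 ff 0.0
[ 0.0014 -0.0016  0.09  ] [0.01 0.04 0.18]
```

View pics/s1.png

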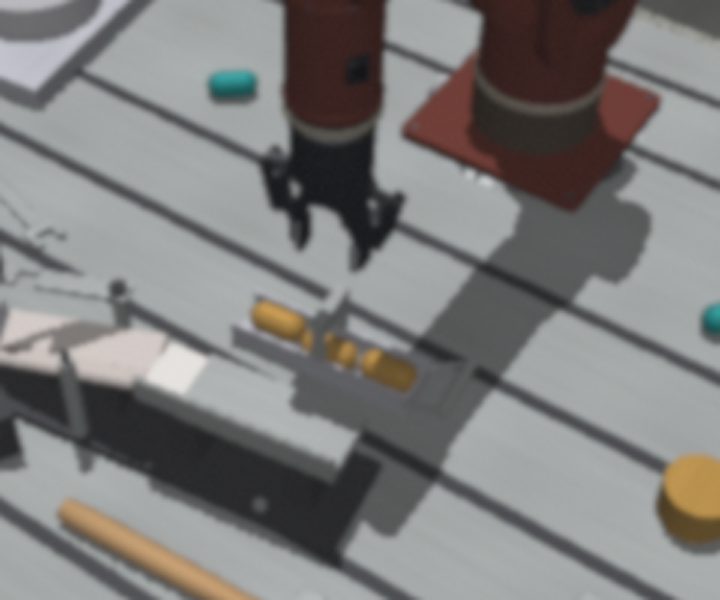

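The open fingers, at crop (300,240) and (358,262), straddle the bail bar at (338,298). I descend and grip.

```bash
python3 -m pendant '[[0.4,0.0014,-0.0016,0.03,0,0,0.2],[0.4,0.0014,-0.0016,0.06,0,0,0.2],[0.4,0.0014,-0.0016,0.08,0,0,0.2],[0.4,0.0014,-0.0016,0.09,0,0,0.2],[0.4,0.0014,-0.0016,0.09,0,0,0.2],[1,0.0014,-0.0016,0.09,0,0,0.2],[1,0.0014,-0.0016,0.09,0,0,0.2],[1,0.0014,-0.0016,0.09,0,0,0.2]]' && python3 -m pendant '[[1,0,0,0,0,0,0],[1,0,0,0,0,0,0],[1,0,0,0,0,0,0],[1,0,0,0,0,0,0]]'; python3 -c "
from h import *
go()"
```

```text
clock: 2.55
eef_pos: [443.2, 5.5, 61.6]
tool_rot: [3.138, 0.149, 0.003]
force: [0.6, 0.8, -2.3]
grip_width: 0.151
finger_force: 58.9
clock: 2.95
eef_pos: [443.2, 5.5, 61.6]
tool_rot: [3.138, 0.149, 0.004]
force: [-0.3, 0.3, 6.4]
grip_width: 0.147
finger_force: 60.2
t 2.95 at [443.2   5.5  61.6] F [-0.3  0.3  6.4] w 0.147 ff 60.2
```

```bash
python3 -m pendant '[[1,0,0,-0.003,0,0,0],[1,0,0,-0.009,0,0,0],[1,0,0,-0.02,0,0,0],[1,0,0,-0.04,0,0,0],[1,0,0,-0.06,0,0,0],[1,0,0,-0.08,0,0,0],[1,0,0,-0.1,0,0,0],[1,0,0,-0.115,0,0,0]]' && python3 -m pendant '[[1,0,0,-0.015,0,0,0],[1,0,0,-0.02,0,0,0],[1,0,0,-0.02,0,0,0],[1,0,0,-0.02,0,0,0]]'; python3 - <<'E'
from h import *
for n in("top","scene"): cv2.imwrite(f'pics/{n}2.png',bot.camera(n))
a=cv2.imread('pics/top2.png')[100:250,200:400];b=cv2.imread('pics/scene2.png')[120:320,180:420]
a=cv2.resize(a,(800,600),interpolation=2)
cv2.imwrite('pics/t2.png',a)
t=F(0,101.5); print(t); go((*t,195,7.3,0))
E
```

```text
clock: 3.75
eef_pos: [442.1, 5.5, 177.2]
tool_rot: [3.138, 0.149, 0.002]
force: [-1.0, 0.5, -8.0]
grip_width: 0.152
finger_force: 59.0
clock: 4.15
eef_pos: [441.6, 5.4, 194.7]
tool_rot: [-3.138, -0.149, 0.002]
force: [-0.4, -0.6, -8.9]
grip_width: 0.151
finger_force: 58.9
[591.4029  31.9773]
t 4.25 at [441.5   5.4 194.5] F [ 0.1  0.3 -7.8] w 0.149 ff 58.9
[ 0.1517 -0.0122 -0.0007] [-0.02  0.09 -1.86]
```

View pics/t2.png

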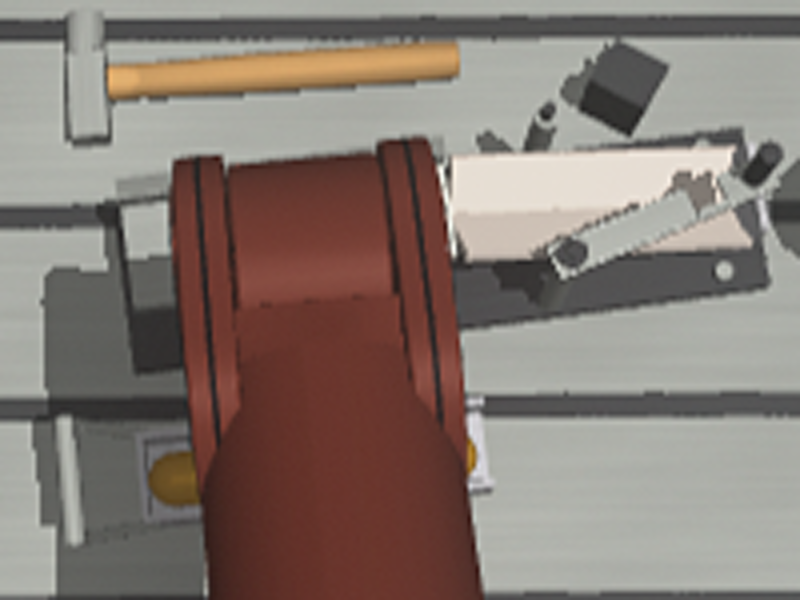

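The tray hangs level with its plugs in. The tail bar ends are at crop (62,418) and (78,545), the mouth corners at (483,400) and (492,490). I use these to find the tray's offset from the TCP.

```bash
python3 - <<'E'
from h import *
c4=lambda p:(np.array(p,float)+.5)/4-.5+[200,100]
tb=ray("top",c4([(62,418),(78,545)]),177); mo=ray("top",c4([(483,400),(492,490)]),161)
print(tb,mo,np.linalg.norm(tb[0]-tb[1]),np.linalg.norm(mo[0]-mo[1]))
T=tb.mean(0)[:2];M=mo.mean(0)[:2];d=T-M;L=np.linalg.norm(d);print(L,np.degrees(np.arctan2(-d[0],d[1])), "centre",M+d/L*100,T-d/L*140)
E
```

```text
[[462.6982 146.9612 177.    ]
 [390.6893 137.0252 177.    ]] [[474.552  -91.7288 161.    ]
 [422.4234 -95.748  161.    ]] 72.69120503827342 52.283216087668876
236.73687675983436 5.28212049628084 centre [439.2817   5.837 ] [439.5821   2.5877]
```

```bash
python3 -m pendant '[[1,0.004,0,0,0,0,0],[1,0.012,-0.001,0,0,0,-0.3],[1,0.026,-0.002,0,0,0,-0.6],[1,0.042,-0.003,0,0,0,-0.9],[1,0.06,-0.005,0,0,0,-1.2],[1,0.08,-0.007,0,0,0,-1.5],[1,0.1,-0.008,0,0,0,-1.9],[1,0.118,-0.0095,0,0,0,-1.9]]' && python3 -m pendant '[[1,0.015,-0.001,0,0,0,0],[1,0.025,-0.002,0,0,0,0],[1,0.031,-0.0025,0,0,0,0],[1,0.034,-0.0027,0,0,0,0],[1,0.035,-0.0027,0,0,0,0],[1,0.035,-0.0027,0,0,0,0]]'; python3 - <<'E'
from h import *
t=F(0,101.5)+[1.5,0]; go((*t,195,7.3,0),(*t,163,7.3,0))
for n in("top","scene"): cv2.imwrite(f'pics/{n}3.png',bot.camera(n))
a=cv2.imread('pics/top3.png')[110:210,210:345];b=cv2.imread('pics/scene3.png')[170:295,160:330]
cv2.imwrite('pics/v3.png',np.hstack([cv2.resize(a,(400,296),interpolation=2),cv2.resize(b,(400,296),interpolation=2)]))
E
```

```text
clock: 5.05
eef_pos: [560.2, 26.3, 194.7]
tool_rot: [-3.135, -0.201, 0.001]
force: [-0.1, -0.1, -7.1]
grip_width: 0.15
finger_force: 59.0
clock: 5.65
eef_pos: [592.8, 33.1, 195.4]
tool_rot: [3.135, 0.201, -0.0]
force: [-0.9, -0.5, -7.6]
grip_width: 0.153
finger_force: 58.9
t 5.65 at [592.8  33.1 195.4] F [-0.9 -0.5 -7.6] w 0.153 ff 58.9
[-0.      0.0011  0.0004] [0.01 0.01 0.03]
[-0.      0.0011  0.0324] [0.01 0.01 0.03]
```

View pics/v3.png

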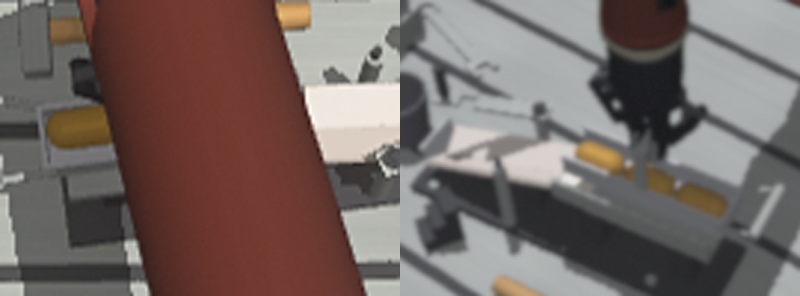

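The tray is over the ledge beside the rail with all three plugs in. I lower it gently.

```bash
python3 -m pendant '[[1,0,0.0005,0.004,0,0,0],[1,0,0.001,0.01,0,0,0],[1,0,0.001,0.017,0,0,0],[1,0,0.001,0.023,0,0,0],[1,0,0.001,0.027,0,0,0],[1,0,0.001,0.029,0,0,0],[1,0,0.001,0.03,0,0,0],[1,0,0.001,0.03,0,0,0]]' && python3 -m pendant '[[1,0,0,0.001,0,0,0],[1,0,0,0.002,0,0,0],[1,0,0,0.002,0,0,0],[1,0,0,0.002,0,0,0]]'; python3 -c "
from h import *
go()"
```

```text
clock: 6.55
eef_pos: [593.3, 32.3, 165.4]
tool_rot: [-3.135, -0.201, -0.0]
force: [0.9, 0.1, -7.4]
grip_width: 0.156
finger_force: 59.0
clock: 6.95
eef_pos: [593.2, 32.2, 163.4]
tool_rot: [-3.135, -0.201, -0.0]
force: [-0.4, 0.0, -7.5]
grip_width: 0.151
finger_force: 59.0
t 6.95 at [593.2  32.2 163.4] F [-0.4  0.  -7.5] w 0.151 ff 59.0
```

```bash
python3 -m pendant '[[1,0,0,0.001,0,0,0],[1,0,0,0.001,0,0,0],[1,0,0,0.002,0,0,0],[1,0,0,0.002,0,0,0],[1,0,0,0.002,0,0,0]]'; python3 - <<'E'
from h import *
go()
cv2.imwrite('pics/scene4.png',bot.camera('scene'))
E
```

```text
clock: 7.45
eef_pos: [593.4, 32.3, 161.7]
tool_rot: [3.135, 0.201, 0.001]
force: [-1.4, -0.9, -3.0]
grip_width: 0.15
finger_force: 59.5
t 7.45 at [593.4  32.3 161.7] F [-1.4 -0.9 -3. ] w 0.15 ff 59.5
```

```bash
python3 -m pendant '[[1,0,0,0.0007,0,0,0],[1,0,0,0.0007,0,0,0],[1,0,0,0.0007,0,0,0]]' && python3 -m pendant '[[0.8,0,0,0,0,0,0],[0.6,0,0,0,0,0,0],[0.4,0,0,0,0,0,0],[0.4,0,0,0,0,0,0],[0.4,0,0,-0.01,0,0,0],[0.4,0,0,-0.03,0,0,0],[0.4,0,0,-0.06,0,0,0],[0.4,0,0,-0.06,0,0,0]]'; python3 - <<'E'
from h import *
go()
t=F(0,101.5+138); print(t); go((*t,230,7.3,0),(*F(0,330),230,7.3,0))
E
```

```text
clock: 7.8
eef_pos: [593.5, 32.3, 161.7]
tool_rot: [3.135, 0.201, 0.002]
force: [-4.6, -1.9, 4.9]
grip_width: 0.153
finger_force: 60.8
clock: 8.6
eef_pos: [595.3, 32.7, 225.6]
tool_rot: [3.135, 0.201, 0.011]
force: [1.0, -0.3, -0.2]
grip_width: 0.602
finger_force: 0.0
t 8.6 at [595.3  32.7 225.6] F [ 1.  -0.3 -0.2] w 0.602 ff 0.0
[573.868  168.8587]
t 8.6 at [595.3  32.7 225.6] F [ 1.  -0.3 -0.2] w 0.602 ff 0.0
[-0.0038 -0.1378 -0.0045] [ 0.03 -0.39  0.03]
[-0.0038 -0.2283 -0.0045] [ 0.03 -0.39  0.03]
```

```bash
python3 -m pendant '[[0.58,-0.004,-0.05,-0.02,0,0,0],[0.58,-0.004,-0.2,-0.02,0,0,0],[0.58,-0.004,-0.2,-0.02,0,0,0],[0.58,-0.004,-0.2,-0.02,0,0,0],[0.58,-0.004,-0.2,-0.02,0,0,0],[0.58,-0.004,-0.2,-0.02,0,0,0],[0.58,-0.004,-0.2,-0.02,0,0,0]]'; python3 - <<'E'
from h import *
cv2.imwrite('pics/top5.png',bot.camera('top'));cv2.imwrite('pics/scene5.png',bot.camera('scene'))
a=cv2.imread('pics/top5.png')[110:210,190:350]
cv2.imwrite('pics/v5.png',cv2.resize(a,(800,500),interpolation=2)); go()
E
```

```text
clock: 9.3
eef_pos: [564.2, 228.7, 240.5]
tool_rot: [3.135, 0.199, -0.0]
force: [0.0, -0.6, 0.0]
grip_width: 0.417
finger_force: 0.0
t 9.4 at [564.4 228.1 240.6] F [-0.2 -0.4  0.1] w 0.418 ff 0.0
```

View pics/v5.png

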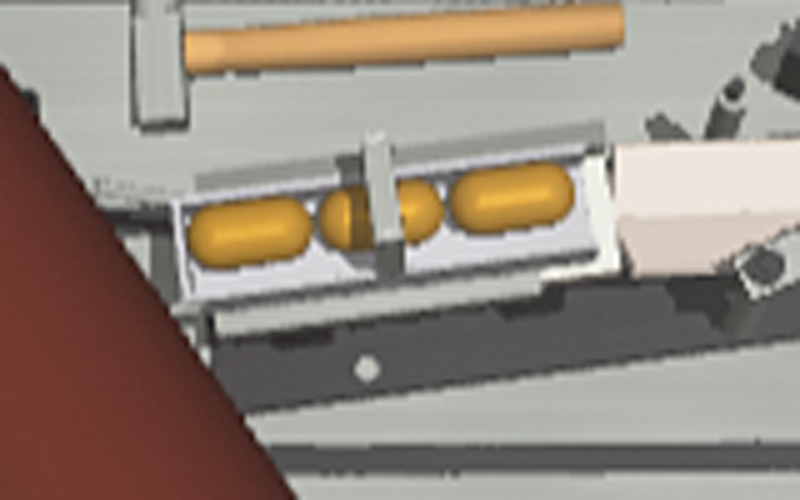

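```bash
python3 - <<'E'
from h import *
c5=lambda p:(np.array(p,float)+.5)/5-.5+[190,110]
def fx(P): 
    a=np.radians(FY); d=P[:,:2]-FO; return np.c_[d@[np.cos(a),np.sin(a)],d@[-np.sin(a),np.cos(a)]].round(1).tolist()
print("wall-top tail corners",fx(ray("top",c5([(172,203),(185,302)]),128)))
print("wall-top mouth corners",fx(ray("top",c5([(583,146),(601,243)]),128)))
print("floor mouth",fx(ray("top",c5([(584,155),(598,250)]),104)))
print("pad end",fx(ray("top",c5([(607,155),(624,270)]),100)))
print("bail top",fx(ray("top",c5([(377,132),(390,240)]),188)))
a=cv2.imread('pics/top5.png')[125:175,280:330]
cv2.imwrite('pics/v6.png',cv2.resize(a,(700,700)[::1],interpolation=0)[:600])
E
```

```text
wall-top tail corners [[24.6, 201.0], [-24.7, 200.5]]
wall-top mouth corners [[26.5, 1.8], [-22.4, 0.1]]
floor mouth [[29.4, -0.5], [-19.2, -0.3]]
pad end [[29.1, -12.1], [-29.8, -11.9]]
bail top [[26.8, 100.1], [-24.5, 100.9]]
```

View pics/v6.png

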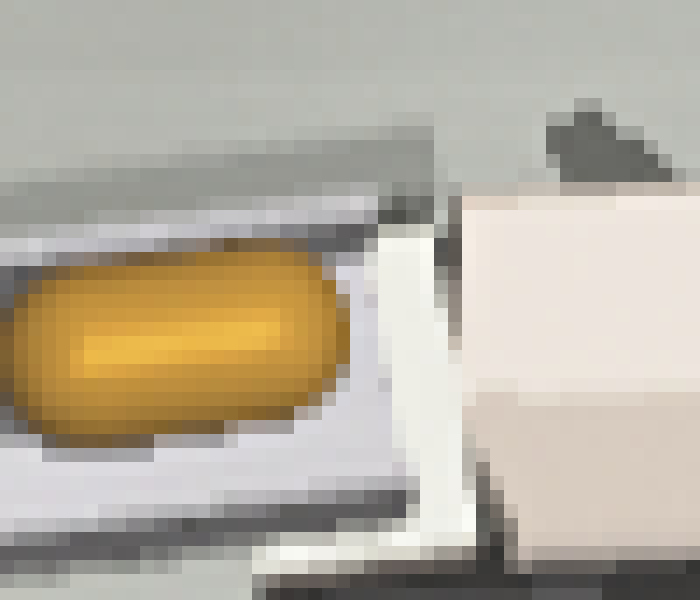

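The tray lies flat by the rail with its mouth within 1 mm of the ledge end point, and the plugs are still in it. The white pad strip ahead of the mouth is about 4 px, or 10 mm. Next is the tail bar.

```bash
python3 - <<'E'
from h import *
go((574.1,169.1,175,7.3,0),(574.1,169.1,122,7.3,0))
E
```

```text
t 9.4 at [564.4 228.1 240.6] F [-0.2 -0.4  0.1] w 0.418 ff 0.0
[0.0022 0.0597 0.0656] [ 0.04 -0.   -0.12]
[0.0022 0.0596 0.1186] [ 0.04 -0.   -0.12]
```

```bash
python3 -m pendant '[[0.58,0.002,0.03,0.03,0,0,0],[0.58,0.002,0.0597,0.06,0,0,0],[0.58,0.002,0.0597,0.065,0,0,0],[0.58,0.002,0.0597,0.065,0,0,0],[0.58,0.002,0.0597,0.065,0,0,0]]' && python3 - <<'E'
from h import *
go((574.1,169.1,122,7.3,0))
E
```

```text
clock: 9.9
eef_pos: [573.7, 171.5, 176.6]
tool_rot: [-3.134, -0.2, -0.002]
force: [0.7, 0.8, 1.2]
grip_width: 0.421
finger_force: 0.0
t 9.9 at [573.7 171.5 176.6] F [0.7 0.8 1.2] w 0.421 ff 0.0
[0.0001 0.0024 0.0546] [-0.04 -0.06  0.02]
```

```bash
python3 -m pendant '[[0.58,0,0.001,0.01,0,0,0],[0.58,0,0.001,0.025,0,0,0],[0.58,0,0.001,0.04,0,0,0],[0.58,0,0.001,0.05,0,0,0],[0.58,0,0.001,0.054,0,0,0],[0.58,0,0.001,0.054,0,0,0]]' && python3 - <<'E'
from h import *
go((574.1,169.1,122,7.3,0))
E
```

```text
clock: 10.5
eef_pos: [573.0, 170.1, 120.7]
tool_rot: [3.135, 0.201, -0.002]
force: [-0.4, 0.0, 0.7]
grip_width: 0.418
finger_force: 0.0
t 10.5 at [573.  170.1 120.7] F [-0.4  0.   0.7] w 0.418 ff 0.0
[ 0.001   0.0011 -0.0013] [0.   0.09 0.05]
```

```bash
python3 -m pendant '[[0.7,0,0.001,0,0,0,0],[0.75,0,0.001,0,0,0,0],[0.8,0,0.001,0,0,0,0],[0.84,0,0.001,0,0,0,0],[1,0,0.001,0,0,0,0],[1,0,0.001,0,0,0,0],[1,0,0.001,0,0,0,0],[1,0,0.001,0,0,0,0]]' && python3 - <<'E'
from h import *
go()
# rows for tilt about mouth, relative to current bar/grip. tool frame: y=-fix y, z=down
r=np.hypot(238,40);a0=np.arctan2(40,238)
g=19  # grasp point behind TCP
for th in (2,4,6,8,10,12,14,16,18,20,22,24,26,28,30,32,34,36,38,40):
    t=np.radians(th); dy=r*(np.cos(a0+t)-np.cos(a0)); dz=r*(np.sin(a0+t)-np.sin(a0))
    # tool tilted by th: TCP = bar + g*(sin t , -cos t) in (y,z)
    print(th,"bar",round(dy,1),round(dz,1)," TCP shift tool y,z(mm):",round(-(dy+g*np.sin(t)),1),round(-(dz-g*(np.cos(t)-1)),1))
E
```

```text
clock: 11.3
eef_pos: [573.8, 169.2, 122.1]
tool_rot: [-3.135, -0.201, -0.001]
force: [-1.0, -0.2, 5.6]
grip_width: 0.117
finger_force: 58.6
t 11.3 at [573.8 169.2 122.1] F [-1.  -0.2  5.6] w 0.117 ff 58.6
2 bar -1.5 8.3  TCP shift tool y,z(mm): 0.9 -8.3
4 bar -3.4 16.5  TCP shift tool y,z(mm): 2.0 -16.6
6 bar -5.5 24.7  TCP shift tool y,z(mm): 3.5 -24.8
8 bar -7.9 32.7  TCP shift tool y,z(mm): 5.2 -32.9
10 bar -10.6 40.7  TCP shift tool y,z(mm): 7.3 -41.0
12 bar -13.5 48.6  TCP shift tool y,z(mm): 9.6 -49.0
14 bar -16.7 56.4  TCP shift tool y,z(mm): 12.1 -57.0
16 bar -20.2 64.1  TCP shift tool y,z(mm): 15.0 -64.8
18 bar -24.0 71.6  TCP shift tool y,z(mm): 18.1 -72.5
20 bar -28.0 79.0  TCP shift tool y,z(mm): 21.5 -80.1
22 bar -32.3 86.2  TCP shift tool y,z(mm): 25.2 -87.6
24 bar -36.8 93.3  TCP shift tool y,z(mm): 29.1 -95.0
26 bar -41.6 100.3  TCP shift tool y,z(mm): 33.3 -102.2
28 bar -46.6 107.1  TCP shift tool y,z(mm): 37.7 -109.3
30 bar -51.9 113.6  TCP shift tool y,z(mm): 42.4 -116.2
32 bar -57.4 120.0  TCP shift tool y,z(mm): 47.3 -122.9
34 bar -63.1 126.2  TCP shift tool y,z(mm): 52.4 -129.5
36 bar -69.0 132.3  TCP shift tool y,z(mm): 57.8 -135.9
38 bar -75.1 138.0  TCP shift tool y,z(mm): 63.4 -142.1
40 bar -81.4 143.6  TCP shift tool y,z(mm): 69.2 -148.1
```

```bash
python3 -m pendant '[[1,0,0.0007,-0.0078,3,0,0],[1,0,0.0017,-0.0158,5.5,0,0],[1,0,0.003,-0.0238,7.5,0,0],[1,0,0.0047,-0.0319,9.5,0,0],[1,0,0.0057,-0.036,10.5,0,0],[1,0,0.0067,-0.04,11.5,0,0],[1,0,0.009,-0.048,13.5,0,0],[1,0,0.009,-0.048,13.5,0,0]]'; cat >> h.py <<'E'
B0=np.array([573.8,169.2,122.1]); R_=np.hypot(238,40);A0=np.arctan2(40,238)
def tilt(ths,lead=1.5,dzb=-1.0):
    o=bot.get_obs();p0=np.array(o["eef_pos"]);R0=Ro.from_rotvec(o["tool_rot"]);Rf=Ro.from_euler("z",FY,degrees=True)
    Rb=Rf*Ro.from_euler("x",180,degrees=True)
    print("t",round(o["clock"],2),"at",p0.round(1),"F",np.round(o["force"],1),"w",round(o["grip_width"],3),"ff",round(o["finger_force"],1),"tool tilt",np.degrees((Rb.inv()*R0).as_rotvec()).round(1))
    for th in ths:
        t=np.radians(th);tt=np.radians(th+lead)
        d=np.array([0,R_*(np.cos(A0+t)-np.cos(A0))+19*np.sin(tt),R_*(np.sin(A0+t)-np.sin(A0))-19*(np.cos(tt)-1)+dzb])
        R=Rb*Ro.from_euler("x",th+lead,degrees=True)
        print(th,(R0.inv().apply(B0+Rf.apply(d)-p0)/1000).round(4),np.degrees((R0.inv()*R).as_rotvec()).round(2))
def brass(n,file=None):
    im=bot.camera(n)
    if file: cv2.imwrite(file,im)
    m=cv2.inRange(cv2.cvtColor(im,cv2.COLOR_BGR2HSV),(8,120,60),(30,255,255))
    for c in cv2.findContours(m,0,1)[0]:
        if cv2.contourArea(c)>15:
            (x,y),s,a=cv2.minAreaRect(c); print(n,np.round([x,y,*s,a],1),"area",cv2.contourArea(c))
E
python3 - <<'E'
from h import *
tilt([12,13,14,15,16,17,18,19,20]); brass("scene",'pics/s7.png')
E
```

```text
clock: 12.1
eef_pos: [575.2, 159.0, 169.8]
tool_rot: [-2.9, -0.183, 0.021]
force: [0.7, -1.0, -2.9]
grip_width: 0.113
finger_force: 58.9
t 12.1 at [575.2 159.  169.8] F [ 0.7 -1.  -2.9] w 0.113 ff 58.9 tool tilt [13.5  0.   0.1]
12 [-0.0001 -0.0013 -0.0002] [-0.01 -0.03 -0.07]
13 [-0.0001 -0.001  -0.0043] [ 0.99 -0.03 -0.07]
14 [-0.0001 -0.0006 -0.0085] [ 1.99 -0.03 -0.07]
15 [-0.0001 -0.0002 -0.0127] [ 2.99 -0.03 -0.07]
16 [-0.0001  0.0003 -0.0168] [ 3.99 -0.03 -0.07]
17 [-0.0001  0.0009 -0.0209] [ 4.99 -0.03 -0.07]
18 [-0.0001  0.0016 -0.0251] [ 5.99 -0.03 -0.06]
19 [-0.0001  0.0023 -0.0292] [ 6.99 -0.03 -0.06]
20 [-0.0001  0.0031 -0.0333] [ 7.99 -0.03 -0.06]
scene [504.1 307.5  37.2  37.8  24.4] area 1120.0
scene [413.  285.5  27.   24.   90. ] area 516.5
scene [276.7 249.7  33.8   7.6  15.9] area 178.0
scene [244.  241.   19.9   6.8  14. ] area 102.0
scene [521.6  78.1  11.3  52.   21. ] area 370.0
scene [500.6  71.7  13.1  51.5  17.6] area 395.5
```

```bash
python3 -m pendant '[[1,0,-0.001,-0.0043,1,0,0],[1,0,-0.0006,-0.0085,2,0,0],[1,0,-0.0002,-0.0127,3,0,0],[1,0,0.0003,-0.0168,4,0,0],[1,0,0.0003,-0.0168,4,0,0],[1,0,0.0003,-0.0168,4,0,0],[1,0,0.0003,-0.0168,4,0,0],[1,0,0.0003,-0.0168,4,0,0]]'; python3 - <<'E'
from h import *
tilt([16,17,18,19,20,21,22]); brass("scene",'pics/s8.png'); brass("top",'pics/t8.png')
E
```

```text
clock: 12.95
eef_pos: [575.1, 156.1, 185.8]
tool_rot: [-2.831, -0.182, 0.028]
force: [0.1, -0.6, -2.4]
grip_width: 0.12
finger_force: 58.9
t 12.95 at [575.1 156.1 185.8] F [ 0.1 -0.6 -2.4] w 0.12 ff 58.9 tool tilt [17.5 -0.  -0. ]
16 [ 0.0004  0.0012 -0.0007] [0.02 0.03 0.04]
17 [ 0.0004  0.0015 -0.0048] [1.02 0.03 0.04]
18 [ 0.0004  0.0019 -0.009 ] [2.02 0.03 0.04]
19 [ 0.0004  0.0023 -0.0132] [3.02 0.03 0.04]
20 [ 0.0004  0.0028 -0.0173] [4.02 0.03 0.04]
21 [ 0.0004  0.0034 -0.0214] [5.02 0.03 0.04]
22 [ 0.0004  0.0041 -0.0256] [6.02 0.03 0.04]
scene [504.1 307.5  37.2  37.8  24.4] area 1118.5
scene [413.  285.5  27.   24.   90. ] area 515.5
scene [275.8 247.5  33.2   7.1  13.5] area 170.0
scene [244.2 240.4  19.    6.7  11.3] area 91.0
scene [521.6  78.1  11.3  52.   21. ] area 370.0
scene [500.6  71.7  13.2  51.5  18. ] area 398.0
top [127.8 239.9  30.9  27.7  26.6] area 664.0
top [ 23.7 235.5  45.4  36.4   4.4] area 1295.0
top [236.4 154.4   8.5  10.1  71.6] area 58.5
top [305. 115.   8.  18.  90.] area 127.0
```

```bash
python3 -m pendant '[[1,0,0.001,-0.0048,1,0,0],[1,0,0.0014,-0.009,2,0,0],[1,0,0.0014,-0.009,2,0,0],[1,0,0.0018,-0.0132,3,0,0],[1,0,0.0023,-0.0173,4,0,0],[1,0,0.0023,-0.0173,4,0,0],[1,0,0.0023,-0.0173,4,0,0],[1,0,0.0023,-0.0173,4,0,0]]'; python3 - <<'E'
from h import *
tilt([20,21,22,23,24,25,26,28]); brass("scene",'pics/s9.png'); brass("top",'pics/t9.png')
E
```

```text
clock: 13.85
eef_pos: [576.2, 148.6, 201.6]
tool_rot: [-2.762, -0.177, 0.034]
force: [0.8, -0.4, -2.8]
grip_width: 0.113
finger_force: 59.0
t 13.85 at [576.2 148.6 201.6] F [ 0.8 -0.4 -2.8] w 0.113 ff 59.0 tool tilt [21.5 -0.  -0. ]
20 [0.0003 0.0004 0.0001] [0.02 0.01 0.03]
21 [ 0.0003  0.0007 -0.0041] [1.02 0.01 0.03]
22 [ 0.0003  0.001  -0.0083] [2.02 0.01 0.03]
23 [ 0.0003  0.0015 -0.0124] [3.02 0.02 0.03]
24 [ 0.0003  0.002  -0.0166] [4.02 0.02 0.03]
25 [ 0.0003  0.0026 -0.0207] [5.02 0.02 0.03]
26 [ 0.0003  0.0032 -0.0248] [6.02 0.02 0.03]
28 [ 0.0002  0.0048 -0.033 ] [8.02 0.02 0.03]
scene [504.1 307.3  37.1  38.   26.6] area 1120.0
scene [413.  285.5  27.   24.   90. ] area 515.5
scene [271.  244.3  27.1   6.4   9.5] area 130.5
scene [239.7 239.   23.3   6.3   7.1] area 100.5
scene [521.5  78.2  11.3  52.3  21. ] area 374.0
scene [500.6  71.7  13.2  51.5  18. ] area 397.5
top [127.8 239.9  30.9  27.7  26.6] area 664.0
top [ 23.7 235.5  45.4  36.4   4.4] area 1296.0
top [250.1 150.6  12.9  15.5  76. ] area 142.0
```

```bash
python3 -m pendant '[[1,0,0,0,0,0,0],[1,0,0,0,0,0,0],[1,0,0,0,0,0,0],[1,0,0,0,0,0,0]]'; python3 - <<'E'
from h import *
tilt([22]); brass("scene",'pics/s10.png'); brass("top",'pics/t10.png')
E
```

```text
clock: 14.35
eef_pos: [576.2, 148.8, 201.8]
tool_rot: [-2.761, -0.177, 0.034]
force: [-0.1, -1.0, -1.7]
grip_width: 0.12
finger_force: 59.0
t 14.35 at [576.2 148.8 201.8] F [-0.1 -1.  -1.7] w 0.12 ff 59.0 tool tilt [21.5 -0.  -0. ]
22 [ 0.0002  0.0013 -0.0082] [1.99 0.01 0.04]
scene [504.1 307.5  37.2  37.8  24.4] area 1120.0
scene [413.  285.5  27.   24.   90. ] area 516.5
scene [264.5 242.8  13.8   7.1   9.5] area 71.0
scene [243.2 239.4  16.5   6.6   8.1] area 80.0
scene [216.  235.5   9.   16.   90. ] area 115.5
scene [521.6  78.1  11.3  52.   21. ] area 371.0
scene [500.6  71.7  13.1  51.5  17.6] area 398.5
top [127.8 239.9  30.9  27.7  26.6] area 664.0
top [ 23.7 235.5  45.4  36.4   4.4] area 1295.0
top [340.  149.5  11.   22.   90. ] area 217.5
```

```bash
python3 -m pendant '[[1,0,0.0002,-0.0041,1,0,0],[1,0,0.0006,-0.0083,2,0,0],[1,0,0.0006,-0.0083,2,0,0],[1,0,0.001,-0.0124,3,0,0],[1,0,0.0015,-0.0166,4,0,0],[1,0,0.0015,-0.0166,4,0,0],[1,0,0.0015,-0.0166,4,0,0],[1,0,0.0015,-0.0166,4,0,0]]'; python3 - <<'E'
from h import *
tilt([24,25,26,27,28,30,32,34]); brass("scene",'pics/s11.png'); brass("top",'pics/t11.png')
E
```

```text
clock: 15.25
eef_pos: [577.1, 141.3, 216.6]
tool_rot: [-2.692, -0.173, 0.039]
force: [-0.1, -0.4, -0.4]
grip_width: 0.114
finger_force: 59.1
t 15.25 at [577.1 141.3 216.6] F [-0.1 -0.4 -0.4] w 0.114 ff 59.1 tool tilt [25.5 -0.  -0. ]
24 [ 0.0003  0.0006 -0.    ] [0.01 0.02 0.03]
25 [ 0.0003  0.0009 -0.0042] [1.01 0.02 0.03]
26 [ 0.0003  0.0013 -0.0083] [2.01 0.02 0.03]
27 [ 0.0003  0.0017 -0.0125] [3.01 0.02 0.03]
28 [ 0.0003  0.0022 -0.0166] [4.01 0.02 0.03]
30 [ 0.0003  0.0035 -0.0249] [6.01 0.02 0.03]
32 [ 0.0003  0.005  -0.0331] [8.01 0.02 0.03]
34 [ 0.0003  0.0068 -0.0413] [10.01  0.02  0.03]
scene [504.1 307.3  37.1  38.   26.6] area 1120.0
scene [413.  285.5  27.   24.   90. ] area 515.5
scene [201.1 233.2  49.    9.3  10.3] area 319.0
scene [521.6  78.1  11.3  52.   21. ] area 371.0
scene [500.6  71.7  13.2  51.5  18. ] area 398.5
top [127.5 239.5  27.   31.   90. ] area 663.0
top [ 23.7 235.5  45.4  36.4   4.4] area 1295.0
top [360.5 148.9  11.1  37.1  87.4] area 237.0
```

```bash
python3 -m pendant '[[1,0,0.0003,-0.0042,1,0,0],[1,0,0.0007,-0.0083,2,0,0],[1,0,0.0011,-0.0125,3,0,0],[1,0,0.0016,-0.0166,4,0,0],[1,0,0.0029,-0.0249,6,0,0],[1,0,0.0044,-0.0331,8,0,0],[1,0,0.0062,-0.0413,10,0,0],[1,0,0.0062,-0.0413,10,0,0]]'; python3 - <<'E'
from h import *
tilt([34,36]); brass("scene",'pics/s12.png'); brass("top",'pics/t12.png')
c,s=np.cos(.32),np.sin(.32)
for y in(-166,-104,-42,-197,-11):
    Y=-10+y*c-18*s*(1); Z=90.5+y*s+18*c   # groove y dir=(c, s), z dir=(-s,c)
    X=[*F(0,Y),Z]; print(y,np.round(X,1),proj("scene",X),proj("top",X))
a=cv2.imread('pics/s12.png')[180:300,140:320];b=cv2.imread('pics/t12.png')[100:200,260:410]
cv2.imwrite('pics/v12.png',np.hstack([cv2.resize(a,(400,267),interpolation=2),cv2.resize(b,(400,267),interpolation=2)]))
E
```

```text
clock: 16.15
eef_pos: [581.1, 115.3, 251.3]
tool_rot: [-2.517, -0.156, 0.05]
force: [-0.9, 0.3, -0.2]
grip_width: 0.109
finger_force: 59.2
t 16.15 at [581.1 115.3 251.3] F [-0.9  0.3 -0.2] w 0.109 ff 59.2 tool tilt [35.6  0.1  0.2]
34 [-0.0004 -0.0017  0.0017] [-0.08 -0.11 -0.17]
36 [-0.0004 -0.0011 -0.0066] [ 1.92 -0.12 -0.17]
scene [504.1 307.3  37.1  38.   26.6] area 1118.5
scene [413.  285.5  27.   24.   90. ] area 514.5
scene [201.  233.3  48.8   9.3  10. ] area 317.5
scene [521.5  78.2  11.3  52.3  21. ] area 373.0
scene [500.6  71.9  13.2  51.2  18. ] area 395.0
top [127.5 239.5  27.   31.   90. ] area 661.0
top [ 23.7 235.5  45.4  36.4   4.4] area 1295.0
top [234.  118.3   4.7  14.4  81.9] area 34.5
top [310.6 117.2   3.6   8.9  63.4] area 17.5
-166 [ 626.3 -240.5   55.4] [[184.656  231.0166]] [[374.049 148.792]]
-104 [ 618.8 -182.2   74.9] [[200.5364 233.875 ]] [[352.3769 149.5357]]
-42 [ 611.4 -123.8   94.4] [[217.2132 236.8767]] [[329.9769 150.3044]]
-197 [ 630.1 -269.7   45.6] [[176.9968 229.638 ]] [[384.6232 148.4291]]
-11 [607.6 -94.6 104.1] [[225.8691 238.4348]] [[318.4924 150.6986]]
```

Brass in the channel spans scene columns 177–226, as predicted for three plugs lying home. I lower the empty tray.

```bash
python3 - <<'E'
from h import *
tilt([32,29,26,22,18,14,10],1.5,-1)
E
```

```text
t 16.25 at [580.3 117.4 251. ] F [ 0.4 -0.1 -0. ] w 0.114 ff 59.2 tool tilt [35.5 -0.   0. ]
32 [ 0.0001 -0.0005  0.0086] [-2.   -0.01 -0.04]
29 [ 0.0001 -0.0005  0.0211] [-5.   -0.01 -0.04]
26 [0.0001 0.0002 0.0336] [-8.   -0.01 -0.04]
22 [0.0001 0.002  0.0502] [-12.    -0.    -0.04]
18 [0.0001 0.0051 0.0667] [-16.    -0.    -0.04]
14 [0.0001 0.0093 0.0828] [-20.    -0.    -0.04]
10 [0.0001 0.0145 0.0987] [-24.    -0.    -0.04]
```

```bash
python3 -m pendant '[[1,0,-0.0005,0.0086,-2,0,0],[1,0,-0.0005,0.0211,-5,0,0],[1,0,0.0002,0.0336,-8,0,0],[1,0,0.002,0.0502,-12,0,0],[1,0,0.0051,0.0667,-16,0,0],[1,0,0.0093,0.0828,-20,0,0],[1,0,0.0145,0.0987,-24,0,0],[1,0,0.0145,0.0987,-24,0,0]]'; python3 - <<'E'
from h import *
tilt([10,7,5,3,2,1,0],0,-0.5)
E
```

```text
clock: 17.05
eef_pos: [571.7, 168.3, 161.4]
tool_rot: [-2.935, -0.2, 0.022]
force: [-1.0, 1.0, -0.4]
grip_width: 0.117
finger_force: 59.2
t 17.05 at [571.7 168.3 161.4] F [-1.   1.  -0.4] w 0.117 ff 59.2 tool tilt [11.4 -0.1 -0.5]
10 [ 0.0022  0.0063 -0.0025] [-1.45  0.16  0.5 ]
7 [0.0022 0.0059 0.01  ] [-4.45  0.15  0.5 ]
5 [0.0022 0.0059 0.0183] [-6.45  0.14  0.51]
3 [0.0022 0.0063 0.0266] [-8.45  0.13  0.51]
2 [0.0023 0.0066 0.0308] [-9.45  0.13  0.51]
1 [0.0023 0.0069 0.035 ] [-10.45   0.12   0.51]
0 [0.0023 0.0073 0.0391] [-11.45   0.12   0.51]
```

```bash
python3 -m pendant '[[1,0,0,0,0,0,0],[1,0,0,0,0,0,0]]'; python3 - <<'E'
from h import *
tilt([10,7,5,3,2,1,0],0,-0.5)
E
```

```text
clock: 17.25
eef_pos: [574.8, 162.6, 163.0]
tool_rot: [-2.934, -0.187, 0.018]
force: [-0.3, -0.9, -0.8]
grip_width: 0.118
finger_force: 59.2
t 17.25 at [574.8 162.6 163. ] F [-0.3 -0.9 -0.8] w 0.118 ff 59.2 tool tilt [11.5  0.   0. ]
10 [-0.0001  0.0007  0.0003] [-1.54 -0.05 -0.01]
7 [-0.0001  0.0002  0.0128] [-4.54 -0.05 -0.01]
5 [-0.0001  0.0003  0.0211] [-6.54 -0.05 -0.01]
3 [-0.0001  0.0007  0.0295] [-8.54 -0.05 -0.01]
2 [-0.0002  0.001   0.0336] [-9.54 -0.05 -0.01]
1 [-0.0002  0.0013  0.0378] [-10.54  -0.05  -0.01]
0 [-0.0002  0.0018  0.0419] [-11.54  -0.05  -0.01]
```

Only lag, and now it has settled. I finish lowering, more slowly.

```bash
python3 -m pendant '[[1,0,0.0005,0.007,-3,0,0],[1,0,0.0003,0.0128,-4.5,0,0],[1,0,0.0003,0.0211,-6.5,0,0],[1,0,0.0007,0.0295,-8.5,0,0],[1,0,0.001,0.0336,-9.5,0,0],[1,0,0.0013,0.0378,-10.5,0,0],[1,0,0.0017,0.041,-11.5,0,0],[1,0,0.0017,0.041,-11.5,0,0]]' && python3 -m pendant '[[1,0,0,0.0005,0,0,0],[1,0,0,0.001,0,0,0],[1,0,0,0.001,0,0,0]]'; python3 - <<'E'
from h import *
tilt([0],0,0)
E
```

```text
clock: 18.05
eef_pos: [573.7, 169.7, 122.1]
tool_rot: [3.135, 0.201, 0.001]
force: [-1.3, -1.5, 1.7]
grip_width: 0.116
finger_force: 59.5
clock: 18.35
eef_pos: [573.9, 169.9, 121.8]
tool_rot: [-3.134, -0.2, -0.002]
force: [-1.1, -0.5, 4.7]
grip_width: 0.117
finger_force: 59.9
t 18.35 at [573.9 169.9 121.8] F [-1.1 -0.5  4.7] w 0.117 ff 59.9 tool tilt [ 0.   0.1 -0. ]
0 [-0.0002  0.0007 -0.0003] [-0.05 -0.07  0.01]
```

```bash
python3 -m pendant '[[0.85,0,0,0,0,0,0],[0.75,0,0,0,0,0,0],[0.6,0,0,0,0,0,0],[0.58,0,0,0,0,0,0],[0.58,0,0,0,0,0,0],[0.58,0,0,-0.02,0,0,0],[0.58,0,0,-0.06,0,0,0],[0.58,0,0,-0.12,0,0,0]]'; python3 - <<'E'
from h import *
go((617.5,-257.5,240,-20,0)); print(bot.get_obs()["joint_pos"])
E
```

```text
clock: 19.15
eef_pos: [572.3, 169.2, 230.4]
tool_rot: [3.135, 0.201, -0.006]
force: [1.3, 1.0, 1.2]
grip_width: 0.42
finger_force: 0.0
t 19.15 at [572.3 169.2 230.4] F [1.3 1.  1.2] w 0.42 ff 0.0
[-0.0097  0.429  -0.0095] [ 0.07  0.22 27.34]
[ 0.0818  0.2753 -0.5364  1.5747  0.1424  1.3349 -1.9146]
```

```bash
python3 -m pendant '[[0.4,-0.0097,0.15,-0.01,0,0,27.3],[0.4,-0.0097,0.429,-0.01,0,0,27.3],[0.4,-0.0097,0.429,-0.01,0,0,27.3],[0.4,-0.0097,0.429,-0.01,0,0,27.3],[0.4,-0.0097,0.429,-0.01,0,0,27.3],[0.4,-0.0097,0.429,-0.01,0,0,27.3],[0.4,-0.0097,0.429,-0.01,0,0,27.3],[0.4,-0.0097,0.429,-0.01,0,0,27.3]]'&& python3 -m pendant '[[0.4,0,0.029,0,0,0,0],[0.4,0,0.029,0,0,0,0],[0.4,0,0.029,0,0,0,0],[0.4,0,0.029,0,0,0,0]]'; python3 - <<'E'
from h import *
go((617.5,-257.5,240,-20,0),(617.5,-257.5,141,-20,0)); print(bot.get_obs()["joint_pos"])
brass("scene","pics/s13.png"); bot.camera("top"); cv2.imwrite("pics/t13.png",bot.camera("top"))
E
```

```text
clock: 19.95
eef_pos: [615.3, -229.9, 240.5]
tool_rot: [3.094, -0.544, 0.0]
force: [0.8, 0.3, -0.7]
grip_width: 0.598
finger_force: 0.0
clock: 20.35
eef_pos: [605.9, -253.5, 240.4]
tool_rot: [-3.094, 0.542, -0.0]
force: [-0.2, 0.4, 0.1]
grip_width: 0.602
finger_force: 0.0
t 20.35 at [ 605.9 -253.5  240.4] F [-0.2  0.4  0.1] w 0.602 ff 0.0
[ 0.0122 -0.0002  0.0004] [-0.05  0.    0.14]
[ 0.0123 -0.0001  0.0994] [-0.05  0.    0.14]
[ 0.5164  0.3575 -0.2481  1.4207  0.0868  1.3743 -1.6511]
scene [504.1 307.3  37.1  38.   26.6] area 1121.5
scene [413.  285.5  27.   24.   90. ] area 515.5
scene [201.  233.7  48.8   8.3  10.3] area 307.5
scene [521.6  78.1  11.3  52.   21. ] area 372.0
scene [500.5  71.7  13.1  51.5  17.7] area 395.5
```

```bash
python3 -m pendant '[[0.4,0.0123,0,0,0,0,0],[0.4,0.0123,0,0.02,0,0,0],[0.4,0.0123,0,0.045,0,0,0],[0.4,0.0123,0,0.06,0,0,0],[0.4,0.0123,0,0.07,0,0,0],[0.4,0.0123,0,0.08,0,0,0],[0.4,0.0123,0,0.09,0,0,0],[0.4,0.0123,0,0.098,0,0,0]]'&& python3 -m pendant '[[0.6,0,0,0,0,0,0],[0.7,0,0,0,0,0,0],[0.8,0,0,0,0,0,0],[1,0,0,0,0,0,0],[1,0,0,0,0,0,0],[1,0,0,0,0,0,0],[1,0,0,0,0,0,0]]'; python3 -c "
from h import *
go()"
```

```text
clock: 21.3
eef_pos: [617.2, -259.4, 142.0]
tool_rot: [3.094, -0.545, 0.001]
force: [-0.5, -0.2, -0.8]
grip_width: 0.603
finger_force: 0.0
clock: 22.0
eef_pos: [617.5, -260.1, 143.2]
tool_rot: [3.093, -0.545, 0.003]
force: [0.2, -3.9, 5.6]
grip_width: 0.142
finger_force: 58.6
t 22.0 at [ 617.5 -260.1  143.2] F [ 0.2 -3.9  5.6] w 0.142 ff 58.6
```

```bash
cat >> h.py <<'E'
def arc(angs,C=(569.3,-149.8),r=120.4):
    o=bot.get_obs();p0=np.array(o["eef_pos"]);R0=Ro.from_rotvec(o["tool_rot"]);go()
    d=p0[:2]-C; print("now r",np.hypot(*d).round(1),"heading",np.degrees(np.arctan2(d[1],d[0])).round(2))
    for a in angs:
        t=np.radians(a); q=np.array([C[0]+r*np.cos(t),C[1]+r*np.sin(t),p0[2]]); print(a,(R0.inv().apply(q-p0)/1000).round(4))
E
python3 -c "
from h import *
arc(np.arange(-60,1,8))"
```

```text
t 22.0 at [ 617.5 -260.1  143.2] F [ 0.2 -3.9  5.6] w 0.142 ff 58.6
now r 120.3 heading -66.39
-60 [ 0.0092 -0.0097  0.    ]
-52 [ 0.0191 -0.0233  0.    ]
-44 [ 0.027  -0.0382  0.    ]
-36 [ 0.0328 -0.0539  0.    ]
-28 [ 0.0362 -0.0704  0.    ]
-20 [ 0.0374 -0.0871  0.    ]
-12 [ 0.0363 -0.1039  0.    ]
-4 [ 0.0328 -0.1203  0.    ]
```

```bash
python3 -m pendant '[[1,0.0092,-0.0097,0,0,0,0],[1,0.0191,-0.0233,0,0,0,0],[1,0.027,-0.0382,0,0,0,0],[1,0.0328,-0.0539,0,0,0,0],[1,0.0362,-0.0704,0,0,0,0],[1,0.0374,-0.0871,0,0,0,0],[1,0.0363,-0.1039,0,0,0,0],[1,0.0363,-0.1039,0,0,0,0]]'&&python3 -m pendant '[[1,0,0,0,0,0,0],[1,0,0,0,0,0,0]]'; python3 -c "
from h import *
arc([-12,-8,-5,-2,1,4,6,7.3,8.5,10])"
```

```text
clock: 22.8
eef_pos: [688.1, -170.4, 143.1]
tool_rot: [-3.094, 0.538, -0.002]
force: [0.8, -2.7, 6.0]
grip_width: 0.147
finger_force: 59.8
clock: 23.0
eef_pos: [687.6, -173.1, 143.1]
tool_rot: [-3.094, 0.543, -0.002]
force: [2.1, -1.1, 6.0]
grip_width: 0.147
finger_force: 59.7
t 23.0 at [ 687.6 -173.1  143.1] F [ 2.1 -1.1  6. ] w 0.147 ff 59.7
now r 120.6 heading -11.13
-12 [ 0.0001  0.0018 -0.    ]
-8 [-0.0013 -0.0064  0.    ]
-5 [-0.0028 -0.0126  0.    ]
-2 [-0.0046 -0.0186  0.    ]
1 [-0.0067 -0.0246  0.    ]
4 [-0.0091 -0.0304  0.    ]
6 [-0.0108 -0.0342  0.    ]
7.3 [-0.0121 -0.0366  0.    ]
8.5 [-0.0132 -0.0389  0.    ]
10 [-0.0148 -0.0416  0.    ]
```

```bash
python3 -m pendant '[[1,-0.001,-0.0064,0,0,0,0],[1,-0.0028,-0.0126,0,0,0,0],[1,-0.0046,-0.0186,0,0,0,0],[1,-0.0067,-0.0246,0,0,0,0],[1,-0.0091,-0.0304,0,0,0,0],[1,-0.0108,-0.0342,0,0,0,0],[1,-0.0121,-0.0366,0,0,0,0],[1,-0.0121,-0.0366,0,0,0,0]]'&&python3 -m pendant '[[1,0,0,0,0,0,0],[1,0,0,0,0,0,0]]'; python3 -c "
from h import *
arc([7.3,8,9,10,11])"
```

```text
clock: 23.8
eef_pos: [688.1, -135.3, 143.0]
tool_rot: [3.094, -0.543, 0.001]
force: [-0.2, -4.3, 6.5]
grip_width: 0.145
finger_force: 59.9
clock: 24.0
eef_pos: [688.1, -135.5, 142.9]
tool_rot: [3.094, -0.544, 0.001]
force: [0.3, -3.3, 6.6]
grip_width: 0.143
finger_force: 59.9
t 24.0 at [ 688.1 -135.5  142.9] F [ 0.3 -3.3  6.6] w 0.143 ff 59.9
now r 119.7 heading 6.84
7.3 [ 0.0002 -0.0012 -0.    ]
8 [-0.0005 -0.0025 -0.    ]
9 [-0.0015 -0.0043 -0.    ]
10 [-0.0025 -0.0062 -0.    ]
11 [-0.0036 -0.008  -0.    ]
```

Push on until it meets the stop, watching the y force.

```bash
python3 -m pendant '[[1,0,-0.0012,0,0,0,0],[1,-0.0003,-0.0025,0,0,0,0],[1,-0.0003,-0.0025,0,0,0,0],[1,-0.0003,-0.0025,0,0,0,0]]'; python3 -m pendant '[[1,-0.0005,-0.001,0,0,0,0],[1,-0.001,-0.002,0,0,0,0],[1,-0.001,-0.002,0,0,0,0],[1,-0.001,-0.002,0,0,0,0]]'; python3 -c "
from h import *
arc([])"
```

```text
clock: 24.4
eef_pos: [688.5, -134.7, 143.0]
tool_rot: [3.092, -0.547, 0.001]
force: [0.1, -6.1, 5.7]
grip_width: 0.144
finger_force: 60.0
clock: 24.8
eef_pos: [688.5, -134.6, 143.0]
tool_rot: [3.089, -0.549, 0.003]
force: [2.2, -11.0, 4.4]
grip_width: 0.144
finger_force: 59.9
t 24.8 at [ 688.5 -134.6  143. ] F [  2.2 -11.    4.4] w 0.144 ff 59.9
now r 120.2 heading 7.26
```

```bash
python3 -m pendant '[[0.8,0,0,0,0,0,0],[0.6,0,0,0,0,0,0],[0.4,0,0,0,0,0,0],[0.4,0,0,0,0,0,0],[0.4,0,0,-0.03,0,0,0],[0.4,0,0,-0.07,0,0,0],[0.4,0,0,-0.11,0,0,0],[0.4,0,0,-0.11,0,0,0]]' && python3 -m pendant '[[0.4,0,0.05,-0.02,0,0,0],[0.4,0,0.1,-0.02,0,0,0],[0.4,0,0.15,-0.02,0,0,0],[0.4,0,0.2,-0.02,0,0,0],[0.4,0,0.25,-0.02,0,0,0],[0.4,0,0.25,-0.02,0,0,0],[0.4,0,0.25,-0.02,0,0,0]]'; python3 - <<'E'
from h import *
go()
t=bot.camera("top");s=bot.camera("scene")
cv2.imwrite("pics/fin.png",np.hstack([cv2.resize(t[100:220,200:400],(400,240),interpolation=2),cv2.resize(s[180:310,140:356],(400,240),interpolation=2)]))
E
```

```text
clock: 25.6
eef_pos: [690.4, -130.2, 259.3]
tool_rot: [-3.093, 0.543, -0.014]
force: [0.4, -0.8, -0.4]
grip_width: 0.604
finger_force: 0.0
clock: 26.3
eef_pos: [601.6, -367.4, 271.5]
tool_rot: [-3.093, 0.549, 0.002]
force: [-0.0, 0.3, 0.1]
grip_width: 0.596
finger_force: 0.0
t 26.3 at [ 601.6 -367.4  271.5] F [-0.   0.3  0.1] w 0.596 ff 0.0
```

View pics/fin.png

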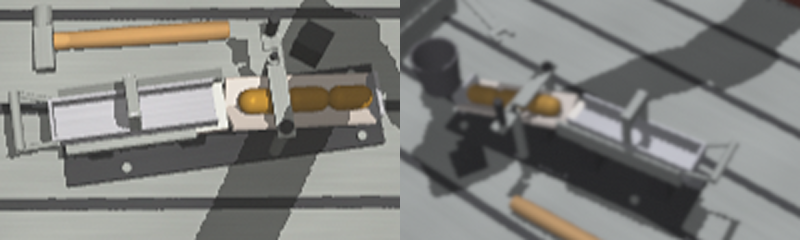

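The final picture shows the tray empty and flat by the rail, with its mouth at about crop (217,100). The three plugs lie in the channel at (255–370,98), and the strap crosses it from (285,128) to the second bolt at (272,57). I hand in.

```bash
python3 -m pendant '[[0.4,0,0,0,0,0,0],[0.4,0,0,0,0,0,0],[0.4,0,0,0,0,0,0]]'; python3 -c "
from rig import bot
print(bot.close_job())"
```

```text
clock: 26.7
eef_pos: [603.3, -364.8, 272.5]
tool_rot: [-3.094, 0.542, -0.0]
force: [-0.3, -0.8, -0.8]
grip_width: 0.604
finger_force: 0.0
the job is handed in; nothing more can be done
None
```

I handed the job in at 26.7 s: the final images show all three plugs down the channel and the empty tray flat by the rail, and the strap was pushed across until it met its stop at the second bolt; the hand-in returned no verdict.

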